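# Hold a crumb mill in pulse by its bayonet lid

### The arm

A 7-joint arm with a two-finger parallel gripper is mounted at the origin on a cart in front of the work surface, level with it; the furniture and walls round the work are solid. World frame = base frame: x ahead of the robot, y to its left, z up, the work surface at z = 0. Lengths are in m, angles in rad, forces in N, time in s.
With the tool pointing down it reaches from about 0.4 to 0.875 m from the base axis. Payload 19.3 kg.
Tool frame: the origin (TCP) lies at the very end of the fingers, on their centre line; the grasp point (between the pads) lies bot.tcp_to_grasp behind it (bot.tcp_to_grasp is the distance from the TCP to the grasp point, in m); z points along the fingers, y is the direction in which the jaws open and shut (so a half turn about z gives the same grasp; the last joint's range is limited). The gripper opens to 85 mm and grips with 20 to 120 N. Pads are 22 mm wide; open, the fingers measure 114 mm over their backs; the gripper's body (76 mm by 85 mm) begins 54 mm behind the grasp point. The pads swing forward as they close: fully open they stand 13 mm farther back than shut.
Start: joints at [1.138, 0.521, -0.036, 1.599, 0.021, 1.021, -0.113], TCP at [0.222, -0.584, 0.231] pointing down, gripper open.
Joint ranges: [-2.91, 2.91], [-0.3, 2.13], [-1.5, 1.42], [0.17, 2.43], [-1.26, 4.41], [0.16, 1.93], [-2.52, 2.52]. Speed limits (rad/s): [1.89, 1.89, 2.39, 2.39, 3.01, 3.01, 3.01].

### API

Orientations are given as [roll, pitch, yaw] about the fixed x, y, z axes, in that order (R = Rz(yaw) Ry(pitch) Rx(roll)).
In Python, from workcell import bot gives the robot as it stands.
- The arm moves only by the tool servo_tool, never from a script. Its argument "targets" is a list of rows, each a list of 2 entries, a list of its own where there are three numbers: the shift along the tool's x, y, z in units of 0.05 m (1.0 is 0.05 m), then the turn about the tool's z in units of 5 degrees (1.0 is 5 degrees). A call has 1 to 12 rows; each row shifts and turns the commanded pose from where the row before left it, along the tool's axes as they then stand; what a row does not reach is not made up. A row lasts 1/8 s, in which the tool goes at most 62.5 mm and 10.7 degrees, less where a joint would pass 70% of its speed; a pose out of reach is approached as far as the arm can. A call with a number of a shift or a turn outside -1 to 1 is refused whole. A call with a gripper value outside its range is refused whole. "gripper" is the opening, from -1 (shut) to 1 (fully open), so that 0 is half open, set as the call begins (left out, the last holds). The fingers move at their own pace and stop on an object; "newtons" is the grip in N (left out, the last holds). Time passes only in rows, so rows that do not move let the fingers close. It gives the time, the measured TCP pose, the force and the opening at its end, in the units of the state.
- bot.observe(): the state, without advancing time (a new reading comes with each control period).
- bot.grab_frame(name): name is "scene" or "side" or "wrist"; returns the picture (480x640x3 uint8, blue, green, red); there is no depth.
- bot.get_calibration(name): a dict with "fx", "fy", "cx", "cy" (pixels), "pose" (4x4, takes a point from camera to world coordinates). Camera axes: x right, y up, looking along -z (the intrinsics and any distortion apply to the point x, -y, -z); pixel columns grow to the right and rows downward; lengths in m; the calibration is good to about 2 mm. A picture is of the moment at which its call begins: read the wrist's pose just before it. get_calibration takes no time and is no camera call; for the wrist camera it gives the pose at the moment of the call.
- bot.job_done(): hands the job in, once; it reports no verdict.
The state is a dict: "clock": time; "qpos": joint angles; "qd": joint speeds; "joint_efforts": joint torques, N m; "position": TCP position; "tool_rot": TCP orientation; "force": force on the tool from outside, world axes, zero at the start; "moment": the same for the moment, N m; "grip_width": finger opening in m.
Only numpy, scipy, OpenCV 4.12 (cv2) and the standard library are available. Lean on these libraries where they do the work, as an engineer would, in place of code of your own. Each camera call takes 0.05 s, during which the arm holds its last target.

### The job

The crumb mill has just been washed and needs a test pulse: pick up its white lid, fit it fully down into the mill's mouth with the two lugs through the entry slots, and turn it clockwise (seen from above) against the spring until its pointer stands at the single-bar pulse mark, about half way to the lock. The mill runs only while the lid is held there, so finish with the lid still in your grip at that mark, and at no time let it go on through the click into the lock. Leave the salt shaker, label roll, tape roll and wipes tub standing where they are.

Things in the scene. Friction and masses are not known exactly. Their poses are not given: they have to be found in the camera images.
- mill: Crumb mill: round steel housing 132 mm across, 120 mm high, fixed to the table by suction feet. Origin at the centre of its underside, z up. Its top is a black collar, flat at z = 120 mm, with a round mouth 84 mm across. The lid enters with its bar along the mill's x axis (either way round).
- mill_mouth (a point): Point on the mill's axis, 102 mm above the table: the lid's origin is here when the lid is fully seated. Axes as the mill's.
- entry_slot (a point): Middle of one of the two entry slots in the collar's lip, on the mill's -x side at the collar's top, 46 mm from the axis (the other is opposite, on +x). Slots are 16 mm wide and reach 51.5 mm from the axis; a round metal stud on the collar stands beside each. Below the 7.5 mm thick lip each opens into a channel that runs clockwise seen from above (bayonet).
- pulse_mark (a point): Single raised metal bar on the collar's top, 0.70 rad clockwise of the entry slot on the mill's -x side, 59.5 mm from the axis; there is one more opposite. Farther on, 1.28 rad clockwise of each slot, a double bar marks the lock.
- mill_lid: White lid, 63 mm high, 110 to 200 g, at first standing plug down on the table. Origin at the centre of the plug's underside, z up. Plug 80 mm across with chamfered foot, z = 0 to 18 mm; flange 106 mm across, z = 18 to 24 mm (28.5 mm at the bar's foot), which rests on the collar's top when seated. A half turn about z gives the same lid.
- lid_grip (a point): Middle of the lid's straight grip bar, 48 mm above the lid's origin; the bar lies along the lid's x axis, 66 mm long, 18 mm wide, top 63 mm above the lid's origin. A pointer rib stands at each end of the bar.
- lid_lug (a point): One of the lid's two round lugs, at its -x side (the other on +x): 10 mm across with tapered feet, 43.5 mm from the lid's axis, reaching to 48.5 mm; z = 0.5 to 8.5 mm. They lie under the bar's two ends, so the pointer ribs show where they are.
- interlock (a joint): Sprung ring inside the collar, turned by the lugs: rad, 0 at rest, grows clockwise. It reads the lid's twist from the slots less 0.08, about 0.62 at the pulse mark. The spring resists with 0.12 N m, rising to 0.19 there, and turns a released lid back. Beyond about 0.92 detent balls resist up to 0.4 N m more; past about 1.07 the lid clicks into the lock.
- salt_shaker: Bystander: salt shaker, 44 mm across, 90 mm high, upright; origin at the centre of its underside.
- label_roll: Bystander: roll of labels standing on end, about 80 mm across, 42 mm high; origin at the centre of its underside.
- tape_roll: Bystander: roll of brown tape lying flat, 96 mm across, 48 mm high; origin at the centre of its underside.
- wipes_tub: Bystander: tall round wipes tub, 70 mm across, 142 mm high, upright; origin at the centre of its underside.
Mind the look-alikes: they are no part of the job. Leave any turquoise look-alike of the mill_lid alone.

How it is judged:
By the outcome, as a careful person would: the job done as asked, in the order asked, and still so for the second after the job is handed in, while the arm keeps its last pose, push and grip.
It also fails if it takes over 48 s, if anything falls off the work surface, if the arm or the gripper's body presses on something with over 40 N, if the wrist force passes 120 N, or if a joint passes its speed limit or range.

## Working session

There is one attempt and no reset: what is moved stays moved. The work goes in short steps, Python scripts to look and compute and a tool call to move; the robot and the scene stay as the last step left them, time stands still between calls to the robot, and variables do not carry over. Pictures are saved under pics/ and viewed, and the job is handed in when it is done.

Besides the shell and the picture viewer there is one more tool, called after "Emit:" as name([rows], argument=value, ...), one row to a line, values as JSON. servo_tool: Moves the arm, as the interface text tells. Its arguments: {"type":"object","properties":{"targets":{"type":"array","items":{"type":"array"}},"gripper":{"type":"number"},"newtons":{"type":"number"}},"required":["targets"]}

```bash
ls; mkdir -p pics; cat > h.py <<'E'
import numpy as np, cv2
from workcell import bot
def cal(n):
    c=bot.get_calibration(n); return c
def ray(c,u,v):
    d=np.array([(u-c['cx'])/c['fx'],-(v-c['cy'])/c['fy'],-1.0])
    P=np.array(c['pose']); return P[:3,3],P[:3,:3]@d
def onz(c,u,v,z):
    o,d=ray(c,u,v); return o+d*(z-o[2])/d[2]
def proj(c,p):
    P=np.array(c['pose']); q=P[:3,:3].T@(np.array(p)-P[:3,3])
    return np.array([c['cx']+c['fx']*q[0]/-q[2], c['cy']+c['fy']*(-q[1])/-q[2]])
E
python3 - <<'E'
from h import *
s=bot.observe(); print(s, bot.tcp_to_grasp)
for n in ['scene','side','wrist']:
    c=cal(n); print(n,c)
    cv2.imwrite(f'pics/{n}0.png',bot.grab_frame(n))
E
```

```text
pics
{'clock': 0.0, 'qpos': array([ 1.13782821,  0.52201335, -0.03634097,  1.59996914,  0.02121569,
        1.02107143, -0.11280241]), 'qd': array([-7.35429384e-04,  1.32819775e-05,  6.01226794e-05, -8.90509368e-04,
       -1.54326733e-03, -4.96919630e-04,  6.00092310e-04]), 'joint_efforts': array([ 1.17442210e-04, -9.27134943e+01,  1.98042825e+00, -3.69938457e+01,
        1.78204273e-02,  8.11594364e-03, -7.92558978e-06]), 'position': array([ 0.22165089, -0.58404494,  0.2307399 ]), 'tool_rot': array([-3.14051998e+00,  8.13432891e-05,  3.62775036e-01]), 'force': array([-0.26162937, -0.09317375,  0.17841815]), 'moment': array([ 0.03270884, -0.0131901 , -0.05376446]), 'grip_width': 0.08555116988878177} 0.0187
scene {'fx': 435.4290248766684, 'fy': 435.4290248766684, 'cx': 323.17088960893113, 'cy': 239.59257979616459, 'pose': array([[-0.65236079,  0.5545548 , -0.51661822,  0.12498784],
       [-0.75790519, -0.47936216,  0.44248351,  0.25925655],
       [-0.00226587,  0.68020651,  0.73301703,  0.71862353],
       [ 0.        ,  0.        ,  0.        ,  1.        ]])}
side {'fx': 609.5965680098159, 'fy': 609.5965680098159, 'cx': 313.0494092274348, 'cy': 231.95866208562745, 'pose': array([[ 0.99866852,  0.04146057, -0.03069529,  0.52997527],
       [-0.04890867,  0.57174898, -0.8189695 , -1.10991942],
       [-0.01640494,  0.81938033,  0.57301549,  0.78101442],
       [ 0.        ,  0.        ,  0.        ,  1.        ]])}
wrist {'fx': 377.7390257856907, 'fy': 377.7390257856907, 'cx': 320.908394110416, 'cy': 243.56418412142784, 'pose': array([[ 0.35427869,  0.89347449,  0.27602526,  0.29210616],
       [-0.93513786,  0.33910709,  0.1025844 , -0.55686128],
       [-0.00194558, -0.29446514,  0.95566024,  0.37325825],
       [ 0.        ,  0.        ,  0.        ,  1.        ]])}
```

View pics/scene0.png

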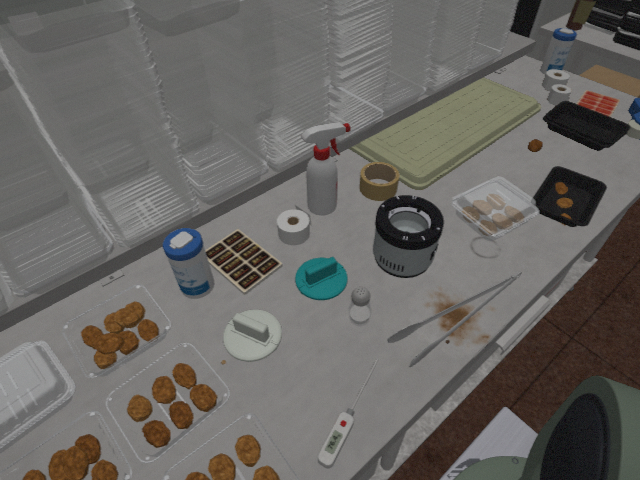

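View pics/side0.png

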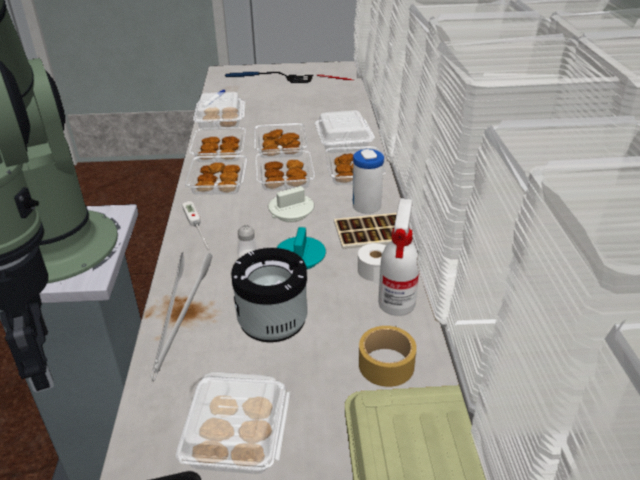

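View pics/wrist0.png

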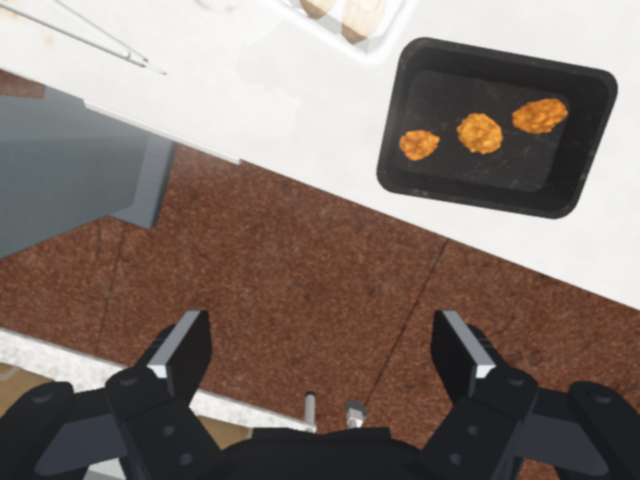

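The scene view has the white lid at about (253,334), the mill's collar at (410,222), the turquoise look-alike at (321,278), the salt shaker at (360,305) and the wipes tub at (188,262). In the side view the lid is at (291,205) and the mill at (270,290). I'll zoom in on the lid and mill next.

```bash
python3 - <<'E'
from h import *
a=cv2.imread('pics/scene0.png'); b=cv2.imread('pics/side0.png')
def crop(i,x,y,w,h,k): return cv2.resize(i[y:y+h,x:x+w],None,fx=k,fy=k,interpolation=cv2.INTER_CUBIC)
A=crop(a,210,295,90,75,4); B=crop(a,365,185,90,75,4)
C=crop(b,255,180,90,75,4); D=crop(b,225,240,90,75,4)
cv2.imwrite('pics/z0.png',np.vstack([np.hstack([A,B]),np.hstack([C,D])]))
E
```

```text
(no output)
```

View pics/z0.png

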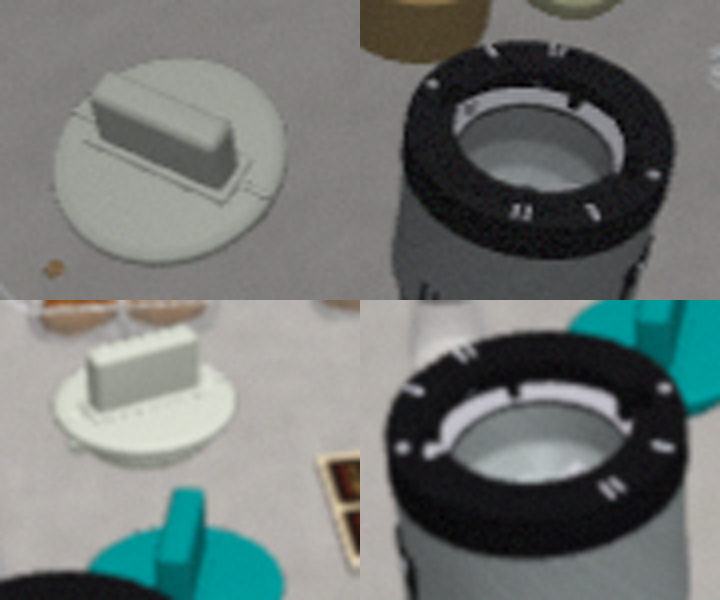

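```bash
cat > m.py <<'E'
from h import *
def circ(P):
    A=np.c_[2*P[:,:2],np.ones(len(P))]; b=(P[:,:2]**2).sum(1)
    x=np.linalg.lstsq(A,b,rcond=None)[0]; return x[:2],np.sqrt(x[2]+x[:2]@x[:2])
def blob(mask,seed):
    n,l=cv2.connectedComponents(mask.astype(np.uint8)); k=l[seed[1],seed[0]]
    return (l==k).astype(np.uint8)
E
python3 - <<'E'
from m import *
a=cv2.imread('pics/scene0.png'); b=cv2.imread('pics/side0.png')
cs=cal('scene'); cd=cal('side')
M={'sc':(cs,0.12,{'stud':[(383,206),(438.3,228.8)],'bar':[(397.8,197.3),(423.3,238)],'dbl':[(414.3,197),(405.5,237.8)]}),
   'sd':(cd,0.12,{'stud':[(225+43/4,240+148/4),(225+305/4,240+88/4)],'bar':[(225+56/4,240+88/4),(225+302/4,240+145/4)],'dbl':[(225+105/4,240+52/4),(225+252/4,240+188/4)]})}
for k,(c,z,d) in M.items():
    pts={n:[onz(c,*p,z+0.001)[:2] for p in v] for n,v in d.items()}
    for n,v in pts.items():
        w=v[0]-v[1]; print(k,n,np.round((v[0]+v[1])/2,4),'r',np.linalg.norm(w)/2,'ang',np.arctan2(w[1],w[0]), 'p0',np.round(v[0],3))
# collar top black outer: lid flange
for k,im,c,seed in [('sc',a,cs,(265,345)),('sd',b,cd,(292,212))]:
    hsv=cv2.cvtColor(im,cv2.COLOR_BGR2HSV); print(k,im[seed[1],seed[0]],im[seed[1]+30,seed[0]-35],im[seed[1],seed[0]+30])
E
```

```text
sc stud [ 0.4804 -0.2698] r 0.059408146938467306 ang 0.2872863634677797 p0 [ 0.537 -0.253]
sc bar [ 0.481  -0.2707] r 0.059866757468909855 ang -0.41843290659675836 p0 [ 0.536 -0.295]
sc dbl [ 0.4813 -0.2714] r 0.05976040762412659 ang -0.9893679115704023 p0 [ 0.514 -0.321]
sd stud [ 0.4833 -0.2746] r 0.05925454731624905 ang -2.850192189446142 p0 [ 0.426 -0.292]
sd bar [ 0.4837 -0.2735] r 0.05872908618251241 ang 2.7260759309839155 p0 [ 0.43 -0.25]
sd dbl [ 0.4832 -0.2745] r 0.059389752951090356 ang 2.1482669557916787 p0 [ 0.451 -0.225]
sc [123 129 127] [120 122 123] [123 124 126]
sd [208 220 216] [173 176 180] [171 176 179]
```

```bash
python3 - <<'E'
from m import *
b=cv2.imread('pics/side0.png'); a=cv2.imread('pics/scene0.png')
cs=cal('scene'); cd=cal('side')
q=[(112,74),(235,122),(93,98),(215,150)]
P=[onz(cs,210+x/4,295+y/4,0.062)[:2] for x,y in q]; print(np.round(P,4), np.mean(P,0), [np.arctan2(*(P[i+1]-P[i])[::-1]) for i in (0,2)])
q=[(88,352),(190,328)]
P=[onz(cd,255+x/4,180+(y-300)/4,0.062)[:2] for x,y in q]; w=P[1]-P[0];print(np.round(P,4), np.mean(P,0),np.arctan2(w[1],w[0]),np.linalg.norm(w))
m=blob((b[:,:,1]>b[:,:,2].astype(int)+1)&(b[:,:,1]>195),(292,212))
ys,xs=np.nonzero(m);print(xs.min(),xs.max(),ys.min(),ys.max(),m.sum())
cn=max(cv2.findContours(m,0,cv2.CHAIN_APPROX_NONE)[0],key=len)[:,0]
# use extreme left/right + lower points
P=np.array([onz(cd,u,v,0.021) for u,v in cn if v>204]);print(circ(P))
# other objects
for n,c,p,z in [('turq',cs,(321,282),.024),('salt',cs,(360,318),0),('lab',cs,(293,238),0),('tape',cs,(379,175),.048),('tub',cs,(196,290),0),('sprayer',cs,(323,210),0)]:
    print(n,np.round(onz(c,*p,z),3))
print(np.round(cv2.resize(a,None,fx=1,fy=1)[0,0],1))
E
```

```text
[[0.5509 0.0944]
 [0.4952 0.0675]
 [0.5459 0.1076]
 [0.4895 0.0822]] [0.52036586 0.08792357] [np.float64(-2.691526661415363), np.float64(-2.717270085764044)]
[[0.4944 0.0777]
 [0.5531 0.0999]] [0.52374574 0.08880764] 0.36060604570721694 0.06272625576410852
269 313 196 217 526
(array([0.52440217, 0.07210224]), np.float64(0.036437714645649065))
turq [ 0.53  -0.081  0.024]
salt [ 0.429 -0.094  0.   ]
lab [ 0.68  -0.126  0.   ]
tape [ 0.671 -0.388  0.048]
tub [0.695 0.113 0.   ]
sprayer [ 0.705 -0.238  0.   ]
[80 81 80]
```

```bash
cat >> h.py <<'E'
from scipy.spatial.transform import Rotation as Ro
def tool(s=None):
    s=s or bot.observe(); return np.array(s['position']),Ro.from_euler('xyz',s['tool_rot']).as_matrix()
def go(p,yaw=None):
    """units in tool axes (0.05 m) and turn (5deg) to reach TCP p, yaw"""
    s=bot.observe(); q,R=tool(s); d=R.T@(np.array(p)-q)/0.05
    t=0 if yaw is None else -np.degrees((yaw-s['tool_rot'][2]+np.pi/2)%np.pi-np.pi/2)/5
    print('from',np.round(q,4),np.round(s['tool_rot'],4),'units',np.round(d,2),'turn',round(t,2)); return d,t
E
python3 - <<'E'
from h import *
go([0.426,-0.293,0.26]); go([0.521-.055,0.088-.024,0.26],0.43)
q,R=tool(); c=cal('wrist'); 
for dz in (0.12,0.2):
  for dx in (0,0.05,0.1): print(dz,dx,proj(c,q+R@np.array([dx,0,dz])))
E
```

```text
from [ 0.2217 -0.5841  0.2309] [-3.1407e+00  1.0000e-04  3.6280e-01] units [ 5.89 -3.99 -0.58] turn 0
from [ 0.2217 -0.5841  0.2309] [-3.1407e+00  1.0000e-04  3.6280e-01] units [  9.17 -10.38  -0.57] turn -0.77
0.12 0 [322.07380875 236.48561718]
0.12 0.05 [322.09239399 166.21300159]
0.12 0.1 [322.1132251   87.44851097]
0.2 0 [321.89798127 212.58050376]
0.2 0.05 [321.90459179 157.30457499]
0.2 0.1 [321.91181033  96.94453789]
```

Emit:
servo_tool([
  [[0.6,-0.4,-0.1],0],
  [[0.8,-0.5,-0.1],0],
  [[0.8,-0.5,-0.1],0],
  [[0.8,-0.5,-0.1],0],
  [[0.8,-0.5,-0.1],0],
  [[0.8,-0.5,-0.1],0],
  [[0.8,-0.5,0],0],
  [[0.6,-0.4,0],0],
  [[0.4,-0.2,0],0],
  [[0,0,0],0],
])

```text
clock: 1.4
position: [0.4509, -0.2824, 0.2612]
tool_rot: [-3.141, -0.0, 0.365]
force: [-0.5, 0.0, 0.6]
grip_width: 0.0855
```

```bash
python3 - <<'E'
from h import *
import pickle
s=bot.observe();c=cal('wrist'); im=bot.grab_frame('wrist'); cv2.imwrite('pics/w1.png',im); pickle.dump((s,c),open('w1.pkl','wb'))
print(s['clock'],s['position'],s['tool_rot'])
E
```

```text
1.4 [ 0.45089725 -0.28240488  0.26115902] [-3.14113686e+00 -2.26035844e-04  3.65473975e-01]
```

View pics/w1.png

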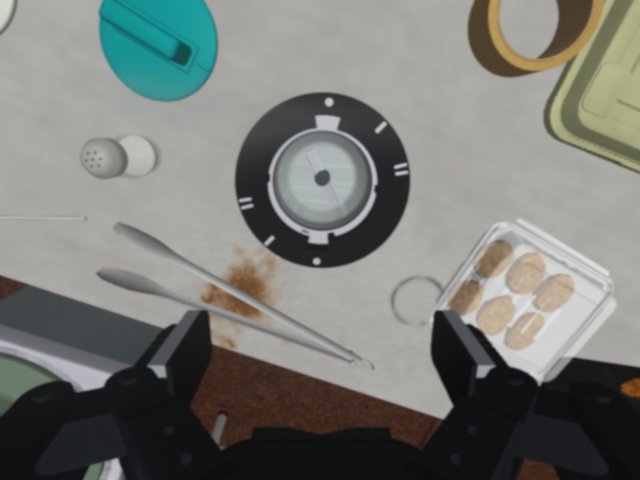

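The wrist view shows the mill's collar centred near (322,180). The slots are at (327,122) and (318,238), with a stud outside each at (329,102) and (316,261). The single bars are at (380,127) and (269,240). Next I'll measure these precisely and move to the lid.

```bash
python3 - <<'E'
from m import *
import pickle
s,c=pickle.load(open('w1.pkl','rb')); im=cv2.imread('pics/w1.png'); g=cv2.cvtColor(im,cv2.COLOR_BGR2GRAY)
yy,xx=np.mgrid[:480,:640]; r=np.hypot(xx-322.5,yy-180)
m=((g>110)&(r>66)&(r<84)).astype(np.uint8)
n,l,st,ce=cv2.connectedComponentsWithStats(m)
C=np.array([.482,-.2722])
S=[]
for i in range(1,n):
    if st[i,4]<6: continue
    w=l==i; wt=g[w].astype(float)-80; u=(xx[w]*wt).sum()/wt.sum(); v=(yy[w]*wt).sum()/wt.sum()
    p=onz(c,u,v,.121)[:2]; S.append(p); print(st[i,4],round(u,1),round(v,1),np.round(p,4))
S=np.array(S); print('circ marks',circ(S))
# black outer
mb=blob((g<60)&(r<100),(322-72,180)); cn=max(cv2.findContours(mb,0,1)[0],key=len)[:,0]
P=np.array([onz(c,u,v,.12) for u,v in cn]);k,R=circ(P);print(k,R,(np.linalg.norm(P[:,:2]-k,axis=1)-R).std())
for p in S: d=p-k; print(np.round(np.hypot(*d),4), np.round(np.arctan2(d[1],d[0]),3))
go([0.521-.03,0.088-.013,0.24],0.43)
E
```

```text
67 328.7 101.7 [ 0.539  -0.2536]
66 380.0 127.2 [ 0.5362 -0.294 ]
47 399.5 165.6 [ 0.5165 -0.3182]
46 400.7 172.7 [ 0.5121 -0.3212]
37 245.5 199.2 [ 0.4522 -0.2199]
35 247.4 205.9 [ 0.4478 -0.2228]
42 269.6 239.6 [ 0.4285 -0.247 ]
38 316.2 260.7 [ 0.4251 -0.2872]
circ marks (array([ 0.48218689, -0.27054856]), np.float64(0.058938655230462114))
[ 0.48258769 -0.27069495] 0.056424867108663235 0.009190287035717653
0.059 0.295
0.0585 -0.411
0.0584 -0.951
0.0585 -1.041
0.0592 2.11
0.0592 2.199
0.059 2.729
0.0598 -2.861
from [ 0.45   -0.2835  0.2611] [-3.1413e+00  3.0000e-04  3.6380e-01] units [ 3.32 -6.41  0.42] turn -0.76
```

Emit:
servo_tool([
  [[0.2,-0.5,0],0],
  [[0.4,-0.8,0],0],
  [[0.4,-0.8,0],0],
  [[0.4,-0.8,0],0],
  [[0.4,-0.8,0.1],-0.2],
  [[0.4,-0.8,0.1],-0.2],
  [[0.4,-0.8,0.1],-0.2],
  [[0.4,-0.7,0.1],-0.2],
  [[0.3,-0.4,0],0],
  [[0,0,0],0],
])

```text
clock: 2.7
position: [0.4847, 0.0754, 0.2412]
tool_rot: [-3.141, 0.0, 0.434]
force: [0.4, -1.1, -0.3]
grip_width: 0.0852
```

```bash
python3 - <<'E'
from h import *
import pickle
s=bot.observe();c=cal('wrist'); im=bot.grab_frame('wrist'); cv2.imwrite('pics/w2.png',im); pickle.dump((s,c),open('w2.pkl','wb'))
print(s['clock'],s['position'],s['tool_rot'])
E
```

```text
2.7 [0.48469921 0.07543242 0.24115896] [-3.14131901e+00  4.43319943e-05  4.33837635e-01]
```

View pics/w2.png

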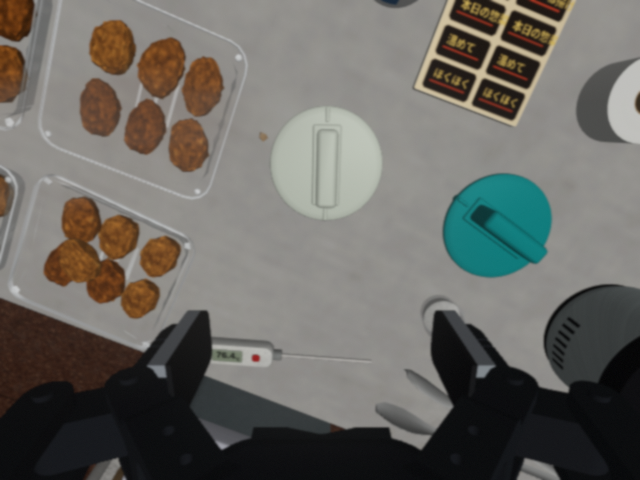

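The wrist view shows the white lid at (326,163), with its bar nearly along image vertical (top face from about (326,128) to (328,207)).

```bash
python3 - <<'E'
from m import *
import pickle
s,c=pickle.load(open('w2.pkl','rb')); im=cv2.imread('pics/w2.png')
hsv=cv2.cvtColor(im,cv2.COLOR_BGR2HSV)
print([hsv[y,x].tolist() for x,y in [(300,163),(326,163),(345,163),(250,230),(390,150)]])
g=cv2.cvtColor(im,cv2.COLOR_BGR2GRAY); print([g[163,x] for x in range(264,390,3)])
m=blob((hsv[:,:,1]>10)&(hsv[:,:,2]>150)&(np.hypot(*np.meshgrid(np.arange(640)-326,np.arange(480)-163))<70),(300,163))
cn=max(cv2.findContours(m,0,1)[0],key=len)[:,0]
P=np.array([onz(c,u,v,.022) for u,v in cn]);k,R=circ(P);print('flange',k,R,(np.linalg.norm(P[:,:2]-k,axis=1)-R).std())
cv2.imwrite('pics/z2.png',np.hstack([cv2.resize(im[100:230,260:390],None,fx=3,fy=3,interpolation=2),cv2.cvtColor(cv2.resize(m[100:230,260:390]*255,None,fx=3,fy=3),8)]))
E
```

```text
[[48, 14, 185], [48, 13, 189], [46, 15, 191], [18, 9, 142], [25, 10, 146]]
[np.uint8(141), np.uint8(141), np.uint8(141), np.uint8(170), np.uint8(177), np.uint8(179), np.uint8(179), np.uint8(180), np.uint8(180), np.uint8(181), np.uint8(182), np.uint8(182), np.uint8(182), np.uint8(183), np.uint8(184), np.uint8(183), np.uint8(163), np.uint8(167), np.uint8(146), np.uint8(176), np.uint8(183), np.uint8(188), np.uint8(189), np.uint8(184), np.uint8(160), np.uint8(174), np.uint8(187), np.uint8(188), np.uint8(187), np.uint8(187), np.uint8(189), np.uint8(188), np.uint8(189), np.uint8(190), np.uint8(190), np.uint8(189), np.uint8(190), np.uint8(189), np.uint8(185), np.uint8(171), np.uint8(147), np.uint8(148)]
flange [0.52419194 0.08916268] 0.05233553890787508 0.00032286532094737456
```

View pics/z2.png

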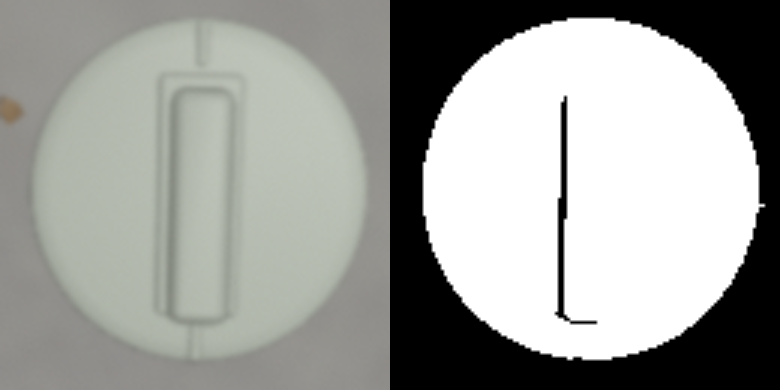

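```bash
python3 - <<'E'
from m import *
import pickle
s,c=pickle.load(open('w2.pkl','rb'))
a=onz(c,327.7,114,.026);b=onz(c,324.7,214,.026);w=a-b;print(a,b,np.arctan2(w[1],w[0]),np.linalg.norm(w))
for u in [(173+234)/2,203]:
  t=onz(c,260+203/3,100+90/3,.062);d=onz(c,260+201/3,100+318/3,.062);w=t-d;
print('bar',(t+d)/2,np.arctan2(w[1],w[0]),np.linalg.norm(w))
go([.5240,.0893,.11],0.43)
go([.5240,.0893,.03],0.43)
E
```

```text
[0.56562622 0.10727378 0.026     ] [0.48152831 0.07103855 0.026     ] 0.4068316998454888 0.09157211008223455
bar [0.5245649  0.08900149 0.062     ] 0.42933949759340956 0.06291339334808677
from [0.4846 0.0742 0.2411] [3.1415e+00 5.0000e-04 4.3240e-01] units [0.84 0.06 2.62] turn 0.03
from [0.4846 0.0742 0.2411] [3.1415e+00 5.0000e-04 4.3240e-01] units [0.85 0.06 4.22] turn 0.03
```

Emit:
servo_tool([
  [[0.4,0,0.3],0.1],
  [[0.4,0,0.6],0],
  [[0.05,0.05,0.7],0],
  [[0,0,0.7],0],
  [[0,0,0.7],0],
  [[0,0,0.6],0],
  [[0,0,0.3],0],
  [[0,0,0.2],0],
  [[0,0,0.1],0],
  [[0,0,0],0],
])

```text
clock: 4.0
position: [0.5245, 0.0901, 0.0316]
tool_rot: [3.141, -0.0, 0.424]
force: [-0.1, 0.4, 0.5]
grip_width: 0.0852
```

```bash
python3 - <<'E'
from h import *
for i in range(3): go([.5243,.0891,.031],0.42)
cv2.imwrite('pics/w3.png',bot.grab_frame('wrist'))
E
```

```text
from [0.5245 0.0901 0.0316] [ 3.1414e+00 -5.0000e-04  4.2370e-01] units [-0.01  0.02  0.01] turn 0.04
from [0.5245 0.0901 0.0316] [ 3.1414e+00 -5.0000e-04  4.2370e-01] units [-0.01  0.02  0.01] turn 0.04
from [0.5245 0.0901 0.0316] [ 3.1414e+00 -5.0000e-04  4.2370e-01] units [-0.01  0.02  0.01] turn 0.04
```

View pics/w3.png

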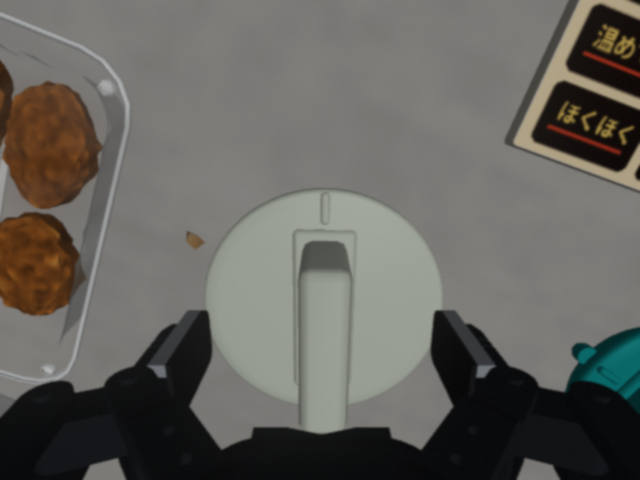

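The lid sits centred between the fingers, with the bar at x≈324 and the finger tips at 211 and 432. Closing now.

Emit:
servo_tool([
  [[0,0,0],0],
  [[0,0,0],0],
  [[0,0,0],0],
  [[0,0,0],0],
  [[0,0,0],0],
  [[0,0,0],0],
  [[0,0,0],0],
  [[0,0,0],0],
], gripper=-1, newtons=90)

```text
clock: 5.05
position: [0.5244, 0.0903, 0.0316]
tool_rot: [3.142, -0.0, 0.424]
force: [-0.8, 0.3, 6.2]
grip_width: 0.0168
```

Emit:
servo_tool([
  [[0,0,-0.2],0],
  [[0,0,-0.5],0],
  [[0,0,-0.7],0],
  [[0,0,-0.7],0],
  [[0,0,-0.7],0],
  [[0,0,-0.6],0],
  [[0,0,-0.3],0],
  [[0,0,0],0],
])

```text
clock: 6.05
position: [0.5245, 0.0902, 0.2168]
tool_rot: [3.141, -0.001, 0.424]
force: [-0.6, -0.3, -2.2]
grip_width: 0.0169
```

```bash
python3 - <<'E'
from h import *
import pickle
s=bot.observe();c=cal('wrist'); im=bot.grab_frame('wrist'); cv2.imwrite('pics/w4.png',im); pickle.dump((s,c),open('w4.pkl','wb'))
print(s['clock'],s['position'],s['tool_rot'],s['grip_width'],s['force'],s['moment'])
E
```

```text
6.05 [0.52447191 0.09018519 0.21678128] [ 3.14123307e+00 -1.09288844e-03  4.23742285e-01] 0.016854849298604382 [-0.55927014 -0.28503233 -2.202245  ] [-0.00327088  0.00637881  0.01111702]
```

View pics/w4.png

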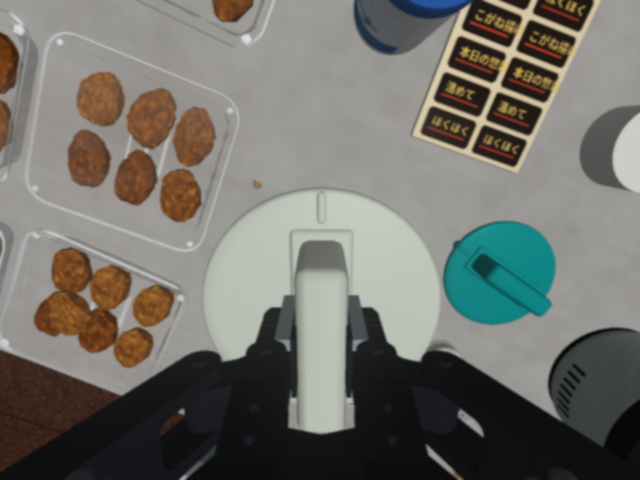

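```bash
cat > lid.py <<'E'
from m import *
def lidc(im,c,q,R,dz=0.022-0.0316,seed=(250,270),vmax=330):
    hsv=cv2.cvtColor(im,cv2.COLOR_BGR2HSV)
    m=blob((hsv[:,:,1]>8)&(hsv[:,:,2]>140)&(hsv[:,:,0]>30)&(hsv[:,:,0]<80),seed)
    cn=max(cv2.findContours(m,0,1)[0],key=len)[:,0]
    k=np.hypot(cn[:,0]-322,(cn[:,1]-300)*1.05)
    cn=cn[(cn[:,1]<vmax)&(k>95)]
    P=np.array([onz(c,u,v,q[2]+dz) for u,v in cn]); L=(P-q)@R
    k,r=circ(L); print('n',len(cn),'lid centre in tool xy',k,'r',r,'res',(np.linalg.norm(L[:,:2]-k,axis=1)-r).std()); return k
E
python3 - <<'E'
from lid import *
import pickle
s,c=pickle.load(open('w4.pkl','rb')); q,R=tool(s)
lidc(cv2.imread('pics/w4.png'),c,q,R)
s1,c1=pickle.load(open('w1.pkl','rb'));s2,c2=pickle.load(open('w2.pkl','rb'))
# camera pose in tool frame consistency
for s,c in ((s1,c1),(s2,c2),(s,c)):
    q,R=tool(s); P=np.array(c['pose']); print(np.round(R.T@(P[:3,3]-q),4))
go([.4822,-.2706,.2168],0.288)
E
```

```text
n 407 lid centre in tool xy [-0.00109949 -0.00057971] r 0.0530276256678235 res 0.00024034313842843087
[ 0.0755 -0.0006 -0.1424]
[ 0.0755 -0.0006 -0.1424]
[ 0.0755 -0.0005 -0.1425]
from [0.524  0.0901 0.2158] [-3.1416e+00  4.0000e-04  4.2380e-01] units [-3.73  6.23 -0.02] turn 1.56
```

Emit:
servo_tool([
  [[-0.2,0.3,0],0],
  [[-0.4,0.6,0],0],
  [[-0.5,0.8,0],0],
  [[-0.5,0.8,0],0],
  [[-0.5,0.8,0],0],
  [[-0.5,0.8,0],0],
  [[-0.4,0.8,0],0],
  [[-0.4,0.7,0],0],
  [[-0.2,0.4,0.2],0],
  [[-0.1,0.2,0.2],0.6],
  [[0,0,0.1],0.96],
  [[0,0,0],0],
])

```text
clock: 7.6
position: [0.4829, -0.2673, 0.1902]
tool_rot: [-3.14, 0.001, 0.288]
force: [0.6, 0.0, -0.7]
grip_width: 0.0169
```

```bash
python3 - <<'E'
from h import *
import pickle
for i in range(2): go([.4834,-.2709,.175],0.288)
s=bot.observe();c=cal('wrist'); im=bot.grab_frame('wrist'); cv2.imwrite('pics/w5.png',im); pickle.dump((s,c),open('w5.pkl','wb'))
print(s['clock'],s['position'],s['tool_rot'],s['grip_width'],s['force'],s['moment'])
go([.4834,-.2709,.175],0.288)
E
```

```text
from [ 0.4829 -0.2673  0.1902] [-3.1401e+00  1.2000e-03  2.8780e-01] units [-0.01  0.07  0.3 ] turn -0.0
from [ 0.4829 -0.2673  0.1902] [-3.1401e+00  1.2000e-03  2.8780e-01] units [-0.01  0.07  0.3 ] turn -0.0
7.6 [ 0.48294194 -0.26731716  0.19019193] [-3.14011512e+00  1.18462796e-03  2.87767608e-01] 0.016942792638193 [ 0.568174    0.00487466 -0.69655804] [ 0.04594465 -0.00405983  0.03574022]
from [ 0.4832 -0.2674  0.1907] [-3.1406e+00  6.0000e-04  2.8970e-01] units [-0.02  0.07  0.31] turn 0.02
```

View pics/w5.png

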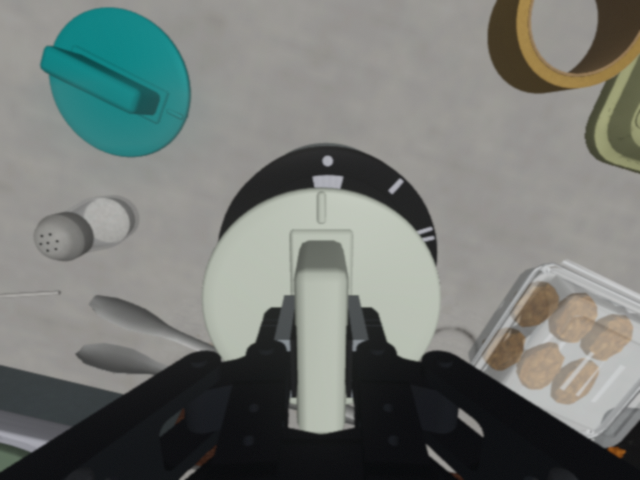

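Collar markers are visible ahead of the lid: stud (328,160), slot (327,181), single bar (396,186), and the collar's outer arc. I'll use these to measure the lid-to-mill offset in one picture.

```bash
cat > rel.py <<'E'
from lid import *
from scipy.optimize import least_squares
import pickle,sys
def rel(tag,lim=0.0,studpx=None,barpx=None,show=True):
    s,c=pickle.load(open(tag+'.pkl','rb')); im=cv2.imread(f'pics/{tag}.png'); q,R=tool(s); g=cv2.cvtColor(im,6)
    k=lidc(im,c,q,R)
    # collar marks near stud and bar, intensity centroids
    out={}
    for n,px in (('stud',studpx),('bar',barpx)):
        if px is None: continue
        x,y=px; w=g[y-8:y+9,x-8:x+9].astype(float); w=np.clip(w-100,0,None)
        nn,l=cv2.connectedComponents((w>0).astype(np.uint8)); w=w*(l==l[8,8])
        vv,uu=np.mgrid[y-8:y+9,x-8:x+9]; u=(uu*w).sum()/w.sum(); v=(vv*w).sum()/w.sum()
        out[n]=((onz(c,u,v,.121)-q)@R)[:2]; print(n,round(u,1),round(v,1),'tool',np.round(out[n],4),'(px area',int((w>0).sum()),')')
    return k,out,q,R,c,g
E
python3 - <<'E'
from rel import *
k,o,q,R,c,g=rel('w5',studpx=(328,160),barpx=(396,186))
# collar edge: scan columns from above for first dark pixel
E=[]
for u in range(245,415,3):
    col=g[135:215,u]; i=np.where(col<70)[0]
    if len(i): E.append((u,135+i[0]-0.5))
P=np.array([((onz(c,u,v,.12)-q)@R)[:2] for u,v in E])
f=lambda x:np.linalg.norm(P-x,axis=1)-.066
r=least_squares(f,[0,0],loss='soft_l1',f_scale=.0005); print('mill centre tool (arc)',r.x,f(r.x).std())
print('circ free',circ(P))
d=o['stud']-r.x; b=o['bar']-r.x; print('stud r,ang',np.hypot(*d),np.arctan2(d[1],d[0]),'bar',np.hypot(*b),np.arctan2(b[1],b[0]))
print('shift needed (mm tool)',(r.x-k)*1000,'units',(r.x-k)/.05)
E
```

```text
n 388 lid centre in tool xy [-0.00134359 -0.00081679] r 0.052903766946431605 res 0.00018528088783410838
stud 327.3 160.5 tool [0.058  0.0027] (px area 91 )
bar 395.5 185.8 tool [0.0441 0.0409] (px area 99 )
mill centre tool (arc) [-0.00073898  0.00221956] 0.0007164217094553012
circ free (array([0.0056611, 0.0026113]), np.float64(0.06017567219974026))
stud r,ang 0.05873667475877408 0.008360880705560554 bar 0.059237802048865563 0.7124255690421014
shift needed (mm tool) [0.60460466 3.03635581] units [0.01209209 0.06072712]
```

Emit:
servo_tool([
  [[0,0.03,0.2],0],
  [[0.005,0.035,0.3],0],
  [[0,0,0.15],0],
  [[0,0,0],0],
])

```text
clock: 8.15
position: [0.484, -0.2713, 0.158]
tool_rot: [-3.141, 0.001, 0.288]
force: [-0.1, -0.4, -0.6]
grip_width: 0.0169
```

```bash
python3 - <<'E'
from h import *
import pickle
s=bot.observe();c=cal('wrist'); im=bot.grab_frame('wrist'); cv2.imwrite('pics/w6.png',im); pickle.dump((s,c),open('w6.pkl','wb'))
cv2.imwrite('pics/z6.png',im[130:330,180:460].repeat(2,0).repeat(2,1))
print(s['clock'],s['position'],s['tool_rot'],s['grip_width'],s['force'],s['moment'])
E
```

```text
8.15 [ 0.48398088 -0.27131979  0.15798926] [-3.14063366e+00  8.91641679e-04  2.87823083e-01] 0.01687901160640408 [-0.10187454 -0.35932796 -0.57654738] [ 0.00069524 -0.01986294  0.00457007]
```

View pics/z6.png

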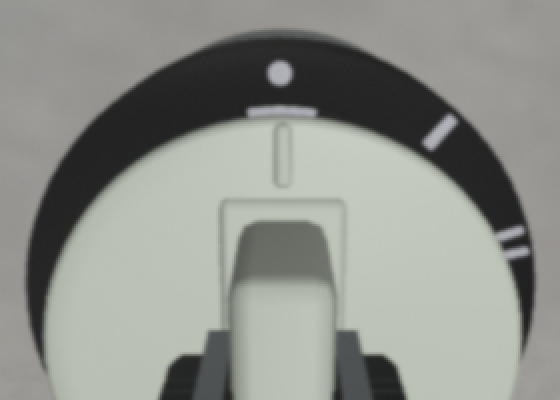

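The pointer rib (x≈321.5) lines up with the slot (mid ≈ 320.8) and stud (≈320).

```bash
python3 - <<'E'
from rel import *
k,o,q,R,c,g=rel('w6',studpx=(320,166),barpx=(399,196))
v=o['bar']-o['stud']; th=np.arctan2(v[1],v[0])-np.pi/2-.35; m=o['stud']-.0595*np.array([np.cos(th),np.sin(th)])
print('chord',np.hypot(*v),'theta',th,'mill',m,'shift mm',(m-k)*1000)
E
```

```text
n 386 lid centre in tool xy [-0.00092009 -0.00076055] r 0.05251153758133134 res 0.0002278704147485316
stud 319.5 166.2 tool [ 0.058  -0.0015] (px area 128 )
bar 399.5 195.8 tool [0.0441 0.0367] (px area 132 )
chord 0.04066508627108889 theta -4.833956874594758e-05 mill [-0.00149023 -0.00145095] shift mm [-0.57014369 -0.69039783]
```

Emit:
servo_tool([
  [[-0.01,-0.01,0.05],0],
  [[0,0,0.05],0],
  [[0,0,0.05],0],
  [[0,0,0.05],0],
  [[0,0,0.04],0],
  [[0,0,0.04],0],
  [[0,0,0.04],0],
  [[0,0,0],0],
])

```text
clock: 9.2
position: [0.4836, -0.2711, 0.1427]
tool_rot: [-3.141, 0.0, 0.288]
force: [-0.0, 0.3, -1.4]
grip_width: 0.0168
```

Emit:
servo_tool([
  [[0,0,0.04],0],
  [[0,0,0.04],0],
  [[0,0,0.04],0],
  [[0,0,0.03],0],
  [[0,0,0.02],0],
  [[0,0,0],0],
])

```text
clock: 9.95
position: [0.4837, -0.2712, 0.1342]
tool_rot: [-3.142, 0.0, 0.288]
force: [-0.4, -0.9, -1.1]
grip_width: 0.0166
```

Emit:
servo_tool([
  [[0,0,0.02],0],
  [[0,0,0.01],0],
  [[0,0,0],0],
])

```text
clock: 10.32
position: [0.4837, -0.2712, 0.1336]
tool_rot: [3.141, -0.0, 0.288]
force: [-5.5, 2.6, 14.6]
grip_width: 0.0166
```

```bash
python3 - <<'E'
from h import *
import pickle
s=bot.observe();c=cal('wrist'); im=bot.grab_frame('wrist'); cv2.imwrite('pics/w7.png',im); pickle.dump((s,c),open('w7.pkl','wb'))
a=bot.grab_frame('side'); cv2.imwrite('pics/s7.png',a)
cv2.imwrite('pics/z7.png',np.hstack([im[130:330,180:460].repeat(2,0).repeat(2,1)[:, :400],cv2.resize(a[200:340,200:340],(400,400),interpolation=2)]))
print(s['clock'],s['position'],s['tool_rot'],s['grip_width'],s['force'],s['moment'])
E
```

```text
10.325 [ 0.48374865 -0.27117624  0.13358796] [ 3.14119854e+00 -2.72067622e-04  2.87553391e-01] 0.016621068180678995 [-5.54770278  2.55390734 14.58222993] [ 0.52997658  1.0305512  -0.02679514]
```

View pics/z7.png

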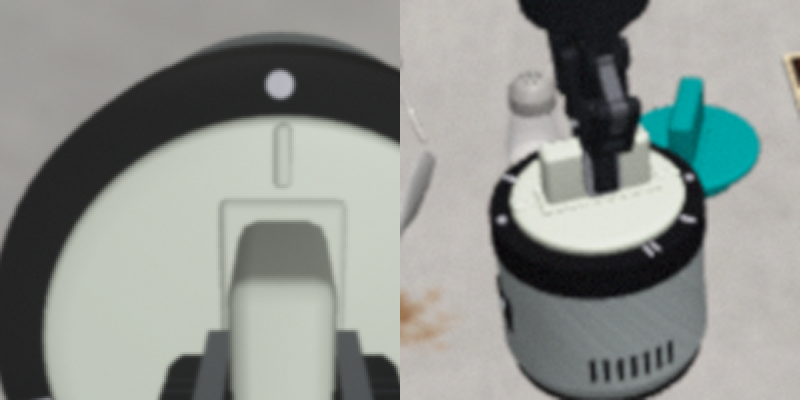

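The lid is fully down: the TCP is at 0.1336 as predicted, with 15 N of support, and the pointer sits at the slot and stud. I'll check the joint 7 margin and then turn.

```bash
python3 -c "
from h import *
print(np.round(bot.observe()['qpos'],3))"
```

```text
[ 0.537  0.541 -0.182  1.868  0.138  0.744 -1.005]
```

Emit:
servo_tool([
  [[0,0,-0.01],0.3],
  [[-0.001,0.002,0],0.5],
  [[-0.001,0.002,0],0.6],
  [[-0.001,0.002,0],0.6],
])

```text
clock: 10.92
position: [0.484, -0.2713, 0.1336]
tool_rot: [3.141, -0.001, 0.111]
force: [-0.0, 2.6, 6.6]
grip_width: 0.0167
```

```bash
python3 -c "
from h import *
s=bot.observe();print(np.round(s['qpos'],3),s['moment'],s['force'],s['tool_rot'],(.2878-s['tool_rot'][2]))"
```

```text
[ 0.503  0.539 -0.136  1.87   0.103  0.739 -1.15 ] [0.45642801 0.19574162 0.41559063] [-0.01700242  2.55696551  6.62089189] [ 3.14149215e+00 -6.20137268e-04  1.10592936e-01] 0.17720706423587734
```

Emit:
servo_tool([
  [[-0.001,0.002,0],0.6],
  [[-0.001,0.002,0],0.6],
  [[-0.001,0.002,0],0.6],
  [[-0.001,0.002,0],0.6],
  [[-0.001,0.002,0],0.6],
  [[-0.001,0.002,0],0.6],
  [[-0.001,0.002,0],0.4],
  [[0,0,0],0],
])

```text
clock: 11.92
position: [0.4838, -0.2719, 0.1336]
tool_rot: [-3.141, -0.001, -0.237]
force: [0.6, 2.9, 5.1]
grip_width: 0.0167
```

```bash
python3 - <<'E'
from h import *
import pickle
s=bot.observe();c=cal('wrist'); im=bot.grab_frame('wrist'); cv2.imwrite('pics/w8.png',im); pickle.dump((s,c),open('w8.pkl','wb'))
cv2.imwrite('pics/z8.png',im[130:330,180:460].repeat(2,0).repeat(2,1))
print(s['clock'],s['position'],s['tool_rot'],s['grip_width'],s['force'],s['moment'],.2878-s['tool_rot'][2])
E
```

```text
11.925 [ 0.48381387 -0.27188995  0.13359987] [-3.14144920e+00 -9.31799670e-04 -2.37406727e-01] 0.01674952156939309 [0.58635202 2.89593869 5.05989075] [ 0.44962573 -0.07451468 -0.00134051] 0.525206726861768
```

View pics/z8.png

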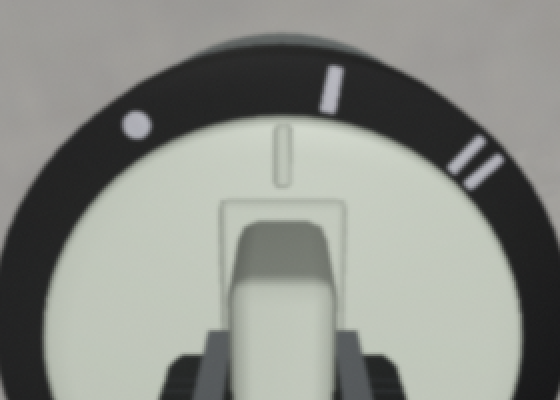

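The pointer rib (283,155 in the crop) is still short of the single bar (332,89), with no slip of the lid in the grip. I'll measure the remaining angle.

```bash
cat > ang.py <<'E'
from rel import *
def ang(tag,stud,bar,rib=(321,207)):
    k,o,q,R,c,g=rel(tag,studpx=stud,barpx=bar)
    t=((onz(c,*rib,.026)-q)@R)[:2]
    for nm,C in (('lid-centre',k),):
        a={n:np.arctan2(*(p-C)[::-1]) for n,p in o.items()}; a['rib']=np.arctan2(*(t-C)[::-1])
        print({n:round(x,4) for n,x in a.items()})
        print('twist by stud',-a['stud'] if 'stud' in a else None,'remaining to bar',a['bar'], 'radii',[round(float(np.hypot(*(p-C))),4) for p in o.values()])
E
python3 -c "
from ang import *
ang('w8',(248,193),(346,175),(321.3,208))"
```

```text
n 387 lid centre in tool xy [-0.0010854 -0.0007713] r 0.05238247677907197 res 0.00012683066358248738
stud 247.9 192.0 tool [ 0.0495 -0.0309] (px area 163 )
bar 345.4 175.1 tool [0.0564 0.0092] (px area 145 )
{'stud': np.float64(-0.5368), 'bar': np.float64(0.1715), 'rib': np.float64(0.0061)}
twist by stud 0.5367880443553644 remaining to bar 0.1715415266853678 radii [0.0589, 0.0584]
```

Emit:
servo_tool([
  [[-0.001,0.002,0],0.5],
  [[-0.001,0.002,0],0.6],
  [[0,0,0],0.5],
  [[0,0,0],0.35],
  [[0,0,0],0],
  [[0,0,0],0],
])

```text
clock: 12.72
position: [0.4837, -0.2721, 0.1336]
tool_rot: [-3.141, -0.001, -0.407]
force: [0.5, 1.8, 5.2]
grip_width: 0.0164
```

```bash
python3 - <<'E'
from h import *
import pickle
s=bot.observe();c=cal('wrist'); im=bot.grab_frame('wrist'); cv2.imwrite('pics/w9.png',im); pickle.dump((s,c),open('w9.pkl','wb'))
a=bot.grab_frame('side'); cv2.imwrite('pics/s9.png',a); b=bot.grab_frame('scene'); cv2.imwrite('pics/c9.png',b)
cv2.imwrite('pics/z9.png',np.hstack([im[130:330,180:460].repeat(2,0).repeat(2,1)[:, 80:480],cv2.resize(a[200:340,200:340],(400,400),interpolation=2)]))
print(s['clock'],s['position'],s['tool_rot'],s['grip_width'],s['force'],s['moment'],.2878-s['tool_rot'][2])
E
```

```text
12.725 [ 0.48370071 -0.27211606  0.13362715] [-3.14126082e+00 -1.03675969e-03 -4.07087112e-01] 0.016358855975021916 [0.48668596 1.76937002 5.22762915] [ 0.36974653 -0.14525289  0.03891626] 0.6948871123747491
```

View pics/z9.png

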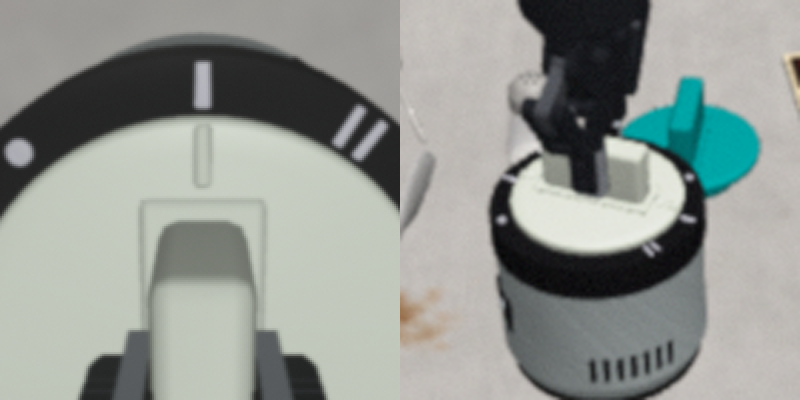

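View pics/c9.png

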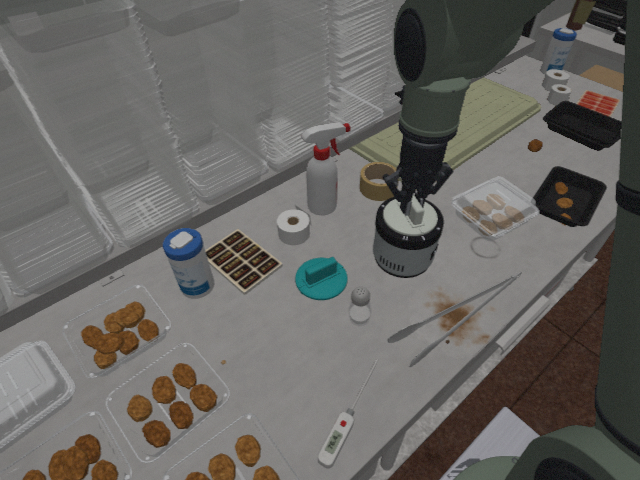

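The pointer now stands at the single bar (both at x≈202 in the crop), and the bystanders are unmoved in the scene view. One last numeric check and a short hold before handing in.

Emit:
servo_tool([
  [[0,0,0],0],
  [[0,0,0],0],
  [[0,0,0],0],
  [[0,0,0],0],
  [[0,0,0],0],
  [[0,0,0],0],
  [[0,0,0],0],
  [[0,0,0],0],
])

```text
clock: 13.88
position: [0.4837, -0.2721, 0.1336]
tool_rot: [-3.141, -0.001, -0.407]
force: [1.0, 1.8, 6.0]
grip_width: 0.0169
```

```bash
python3 - <<'E'
from ang import *
s=bot.observe();c=cal('wrist'); im=bot.grab_frame('wrist'); cv2.imwrite('pics/w10.png',im); pickle.dump((s,c),open('w10.pkl','wb'))
print(s['clock'],s['position'],s['tool_rot'],s['force'],s['moment'],.2878-s['tool_rot'][2],s['grip_width'])
ang('w10',(229,206),(321,172),(321.3,208))
a=cv2.imread('pics/scene0.png').astype(int);b=cv2.imread('pics/c9.png').astype(int)
for n,(x,y,w) in dict(salt=(360,305,14),label=(293,228,20),tape=(375,178,12),tub=(188,262,25),turq=(321,278,28)).items(): print(n,np.abs(a-b)[y-w:y+w,x-w:x+w].mean().round(2))
E
```

```text
13.875 [ 0.48368426 -0.27214477  0.13360594] [-3.14124088e+00 -1.01014558e-03 -4.07143535e-01] [0.9740211  1.78584042 5.99975883] [ 0.35617852 -0.16193407  0.09625923] 0.6949435349640758 0.0168669071906147
n 387 lid centre in tool xy [-0.00121354 -0.00075749] r 0.052391029159582436 res 0.00012526799898701234
stud 229.1 205.8 tool [ 0.0436 -0.039 ] (px area 154 )
bar 321.0 172.1 tool [ 0.0575 -0.0007] (px area 153 )
{'stud': np.float64(-0.7068), 'bar': np.float64(0.0006), 'rib': np.float64(0.0062)}
twist by stud 0.7067628482037915 remaining to bar 0.0006138827279123264 radii [0.0589, 0.0587]
salt 4.55
label 4.52
tape 5.05
tub 3.83
turq 4.25
```

```bash
python3 -c "
from h import *
print(bot.job_done())"
```

```text
the job is handed in; nothing more can be done
None
```

The white lid is in the mill, turned to the single-bar pulse mark and still held in the grip there, and the job is handed in. The clock read about 13.9 s of the 48 s just before hand-in.

- **Seating:** I gripped the lid by its bar at 90 N and lowered it through the slots. The tool stopped at the height expected for a fully seated lid (TCP z 0.1336 m), with about 15 N of support. I eased that to about 6 N before turning.
- **Pulse mark:** In the last wrist picture the single bar lay 0.001 rad from the line of the grip bar. The twist was 0.695 rad by tool yaw and 0.707 rad from the stud in the picture, against the nominal 0.70. It held steady for a further second and never came near the click.
- **Bystanders:** Before and after scene pictures show the salt shaker, label roll, tape roll, wipes tub and the turquoise lid where they were.
- **Checks that disagreed:**
  - The measured twisting moment changed a lot between readings: about 0.42 N m while turning, then 0.00 to 0.10 N m at rest. I therefore did not use it to confirm the spring load.
  - The three cameras placed the mill's centre up to about 4 mm apart, so I aligned the lid using the wrist pictures.

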